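# Set the spring preload collar on a hammer's spindle

## Robot

A 6-joint arm with a two-finger parallel gripper is mounted at the origin on the work surface. World frame = base frame: x ahead of the robot, y to its left, z up, the work surface at z = 0. Lengths are in m, angles in rad, forces in N, time in s.
With the tool pointing down it reaches from about 0.375 to 0.9 m from the base axis. Payload 3.1 kg.
Tool frame: the origin (TCP) lies between the finger pads; the fingertips stand 11 mm ahead of it and the grasp point (between the pads) lies 8 mm behind it; z points along the fingers, y is the line along which they close (so a half turn about z gives the same grasp; the last joint's range is limited). The gripper opens to 85 mm and grips with 20 to 120 N. Pads are 22 mm wide; open, the fingers measure 114 mm over their backs; the gripper's body (76 mm by 85 mm) begins 54 mm behind the grasp point. The pads swing forward as they close: fully open they stand 13 mm farther back than shut.
Start: joints at [1.133, 0.527, 1.433, -0, 1.181, -0.178], TCP at [0.161, 0.604, 0.242] pointing down, gripper open.
Joint ranges: [-3.08, 3.08], [-0.75, 2.2], [0.22, 2.44], [-1.43, 4.57], [0, 2.65], [-2.85, 2.85]. Speed limits (rad/s): [2.79, 2.79, 3.14, 3.14, 3.14, 3.14].

## Interface

Orientations are given as [roll, pitch, yaw] about the fixed x, y, z axes, in that order (R = Rz(yaw) Ry(pitch) Rx(roll)).
In Python, from station import bot gives the robot as it stands. The module is installed in compiled form; this text tells all that it offers. Calls block until the motion is done:
- bot.goto(position, orientation): joint-space move of the TCP to a pose.
- bot.move_l(position, attitude=None, feed=0.15): straight line of the TCP; attitude=None keeps the orientation; feed is the mean speed in m/s.
- bot.goto_joints(angles): joint-space move.
- bot.gripper_to(opening, grasp_force=None): opening from 0.0 (shut) to 1.0 (fully open); grasp_force is the grip in N (None keeps the last); returns when the fingers have stopped.
- bot.wait(seconds).
- bot.inverse_kinematics(position, orientation): joint angles nearest the present ones, or None.
- bot.observe(): the state.
- bot.grab_frame(name): name is "side" or "top"; returns (picture, depth): 400x640x3 uint8, red, green, blue; 400x640 float32, m along the optical axis (not along the pixel's ray), 0 where there is no reading.
- bot.calibration(name): a dict with "fx", "fy", "cx", "cy" (pixels), "dist" ([k1, k2, p1, p2, k3] as OpenCV has them; the pictures are not rectified), "xyz" and "attitude" of the camera in the world. Camera axes: x right, y down, z forward; pixel columns grow to the right and rows downward; lengths in m; the calibration is good to about 2 mm. A picture is of the moment at which its call begins. calibration takes no time and is no camera call.
A pose or a line that the arm cannot do raises bot.Unreachable and nothing moves.
- bot.job_done(): hands the job in; it is judged then, once.
Trained networks look in the newest picture that a camera, given by its name, has taken for a name from the list of things; names that differ only in an ending like _2 or _b are one class to them, and where a whole thing is asked for, a point or a joint stands for the part that bears it (a point fixed in the world has none). Each returns a list of dicts, best first, with "p" (0 to 1); they miss things now and then, are a little off and sometimes report something else, mostly with a low value. They report only what shows in the picture. A call takes as long as a camera call.
- bot.trace(query, camera): "mask" (400x640 bool, what is visible of it) and "point" ([row, column] in pixels, amid what is visible of it).
The state is a dict: "clock": time; "qpos": joint angles; "dq": joint speeds; "joint_efforts": joint torques, N m; "position": TCP position; "tool_rot": TCP orientation; "contact_force": force on the tool from outside, world axes, zero at the start; "wrist_torque": the same for the moment, N m; "width": opening from 0.0 (shut) to 1.0 (fully open); "grip_force": force on a finger pad.
Only numpy, scipy, OpenCV 4.12 (cv2) and the standard library are available. Lean on these libraries where they do the work, as an engineer would, in place of code of your own. Each camera call takes 0.05 s, during which the arm holds its last target. There are 200 camera calls.

## Task

On the bench fixture, loosen the thumb screw on the shaft collar before you move the collar, then slide the collar along the shaft until it presses the hammer's ribbed spring sleeve back with about 9 N (6 to 12 N, never more than 20 N), hold it there and tighten the thumb screw fully, so that the collar stays put and keeps that push when you let go. Leave everything else on the bench where it lies.

Things in the scene. Friction and masses are not known exactly. Their poses are not given: they have to be found in the camera images.
- stand: Fixture bolted to the bench: dark steel base plate 120 x 430 x 12 mm; at its -y end a grey bearing block (top 94 mm up), at its +y end the front of a rotary hammer: blue gear case (top 123 mm up) with a tapered black nose that points to -y. A steel shaft joins them. Origin: middle of the plate's underside; y along the shaft towards the hammer, z up.
- nose (a point): Centre of the front of the black nose (48 mm diameter), on the shaft's axis, 82 mm from the plate's middle towards +y, 70 mm up; axes as the fixture's. It stays fixed. Out of it, around the shaft, sticks the grey spring sleeve with black ribs, 42 mm diameter.
- sleeve_zone (a point): Fixed point on the shaft's axis, 45 mm from the plate's middle towards +y. The spring sleeve's flat front face rests up to 10 mm to either side of it along y: this differs from hammer to hammer, is not reported, and must be felt or seen. The sleeve slides back into the nose (+y) against a spring: no push at rest, 1.2 N more per mm, 20 mm of travel.
- shaft: Fixed steel shaft, 16 mm diameter, from the bearing block to the hammer, with the collar and its screw on it. Origin and axes as the fixture's; the shaft runs along y, its axis 70 mm above the origin.
- collar_mid (a point): Centre of the dark steel collar on the shaft: 36 mm diameter, 18 mm wide along the shaft, on the shaft's axis. Its flat front face, which meets the sleeve, is 9 mm towards +y from here. The collar cannot turn on the shaft. Loose, it slides with about 1 N of drag; tight, it holds about 15 N.
- collar (a joint): Place of the collar along the shaft, m: 0 when its centre is 120 mm from the plate's middle towards -y, growing towards the hammer (+y of the fixture), up to 0.19.
- screw_head (a point): Middle of the flat steel thumb piece upright on the collar: 30 mm long (its y), 9 thick (its x), 24 high; home it is 46 mm above the shaft's axis, underside 16 mm above the collar's top, on an 8 mm stem. Screwed home it lies along the shaft. Pinch it across its thickness from above to turn it; the collar can be pushed along by it, so one grip can loosen, slide, hold and tighten.
- screw (a joint): Turn of the thumb screw, rad: 0 is fully home (a stop), growing as it is loosened, anticlockwise seen from above, up to a stop at 1.5. It takes 0.1 to 0.3 N m to turn. It starts between 0 and 0.1; the collar is free above about 0.7. The head rises 2 mm per rad. Tightened is below 0.2.
- pack_a_mid (a point): battery pack, black, 115 x 72 x 59 mm, 0.55 kg, lying beyond the fixture; a bystander; this point is its middle, 30 mm above its underside
- pack_b_mid (a point): second battery pack, same size; a bystander; this point is its middle, 30 mm up
- spare_mid (a point): loose spare collar, 36 mm outside diameter, 18 mm high, lying flat on the table beside the fixture, with no screw in it; a bystander, not the one to set; this point is its middle
- bit_mid (a point): steel masonry bit, 170 mm long, 10 mm thick, lying on the table; a bystander; this point is its middle
- driver_grip (a point): screwdriver, 170 mm long, lying on the table; a bystander, not needed; this point is in its handle
- jar_mid (a point): grease jar, 66 mm diameter, 70 mm high; a bystander; this point is its middle
- bottle_mid (a point): clear bottle, 60 mm diameter, 170 mm high; a bystander; this point is its middle

How it is judged:
On the way, in this order (a step that is already met when the one before it is completed fails the run):
1. the thumb screw is loosened (turned past 0.6 rad) with the collar still within 20 mm of where it was (value of joint screw above 0.6 rad and distance of collar_mid from where it was at the start of the episode below 0.02 m), for 0.1 s.
2. the loosened collar bears on the sleeve with more than 4 N (value of joint screw above 0.5 rad and contact force between shaft and stand above 4 N), for 0.2 s.
At the end, for the whole second after the job is handed in: the thumb screw is tight (below 0.2 rad), the collar rests still (under 2 mm/s) against the sleeve and presses it with 6 to 12 N, with nothing holding it (value of joint screw below 0.2 rad and contact force between shaft and stand between 6 and 12 N and velocity of joint collar between -0.002 and 0.002 m/s); the robot touches nothing.
It fails at once if the collar presses the sleeve with more than 20 N (contact force between shaft and stand above 20 N).
It fails at once if a bystander (battery packs, spare collar, bit, screwdriver, jar, bottle) is moved more than 20 mm (distance of any of pack_a_mid, pack_b_mid, spare_mid, bit_mid, driver_grip, jar_mid, bottle_mid from where it was at the start of the episode above 0.02 m).
It also fails if it takes over 61 s, if anything falls off the work surface, if the arm or the gripper's body presses on something with over 40 N, if the wrist force passes 120 N, or if a joint passes its speed limit or range.

## Working session

There is one attempt and no reset: what is moved stays moved. The work goes in short steps, each a Python script; the robot and the scene stay as the last script left them, time stands still between calls to the robot, and variables do not carry over. Pictures are saved under pics/ and viewed, at most 10 in all, crops included, and the job is handed in when it is done.

```bash
mkdir -p pics
cat > h.py <<'E'
from station import bot
import numpy as np, cv2
from scipy.spatial.transform import Rotation as R
def cam(n):
    c=bot.calibration(n); K=np.array([[c['fx'],0,c['cx']],[0,c['fy'],c['cy']],[0,0,1]])
    return K,np.array(c['dist'],float),np.array(c['xyz']),R.from_euler('xyz',c['attitude']).as_matrix()
def pts(n,rows,cols,d):
    K,D,t,Rm=cam(n)
    uv=cv2.undistortPoints(np.stack([cols,rows],1).astype(np.float64).reshape(-1,1,2),K,D).reshape(-1,2)
    z=d[rows,cols]; P=np.c_[uv*z[:,None],z][z>0]
    return P@Rm.T+t
E
python3 - <<'E'
from h import *
for n in('side','top'):
    im,d=bot.grab_frame(n); cv2.imwrite(f'pics/{n}0.png',im[:,:,::-1]); np.save(f'{n}0.npy',d)
    c=bot.calibration(n);print(n,c['xyz'],c['attitude'])
    for q in('screw_head','collar_mid','stand','shaft','spare_mid'):
        for r in bot.trace(q,n)[:2]:
            rr,cc=np.nonzero(r['mask']); P=pts(n,rr,cc,d)
            print(q,round(r['p'],2),r['point'],len(rr),np.round(np.median(P,0),3),np.round(np.percentile(P,3,0),3),np.round(np.percentile(P,97,0),3))
o=bot.observe();print(o)
E
```

```text
side [ 0.33415064 -0.7819866   0.8187339 ] [-2.31132642 -0.0032595  -0.3158874 ]
collar_mid 0.62 [215.3, 309.8] 258 [ 0.542 -0.062  0.084] [ 0.528 -0.072  0.013] [0.559 0.001 0.129]
stand 0.57 [218.3, 306.5] 6367 [ 0.553 -0.008  0.014] [ 0.476 -0.195  0.009] [0.627 0.189 0.123]
stand 0.41 [191.4, 362.8] 1104 [0.698 0.008 0.043] [ 0.673 -0.018  0.009] [0.734 0.084 0.063]
shaft 0.58 [215.7, 313.1] 537 [ 0.542 -0.064  0.078] [ 0.526 -0.134  0.012] [0.57  0.043 0.128]
spare_mid 0.56 [244.7, 271.1] 179 [ 0.44  -0.07   0.017] [ 0.424 -0.082  0.003] [ 0.454 -0.051  0.02 ]
top [0.35513373 0.00353258 1.17393318] [-2.95824475 -0.00870817 -1.5654225 ]
collar_mid 0.44 [213.9, 186.4] 1054 [0.514 0.37  0.047] [0.464 0.343 0.018] [0.571 0.408 0.065]
stand 0.63 [207.1, 305.5] 5472 [0.553 0.034 0.014] [ 0.478 -0.177  0.007] [0.625 0.21  0.124]
shaft 0.96 [205.0, 335.7] 452 [ 0.54  -0.051  0.078] [ 0.52  -0.142  0.013] [0.565 0.038 0.129]
shaft 0.4 [209.6, 303.3] 5355 [0.554 0.035 0.014] [ 0.478 -0.177  0.008] [0.624 0.209 0.124]
spare_mid 0.64 [244.8, 336.0] 72 [ 0.438 -0.06   0.018] [ 0.424 -0.075  0.014] [ 0.453 -0.045  0.023]
{'clock': 0.6, 'qpos': array([ 1.13246736e+00,  5.27468758e-01,  1.43271933e+00, -1.70798988e-05,
        1.18140868e+00, -1.78514871e-01]), 'dq': array([-1.25528809e-03, -1.90108263e-05, -1.71132511e-03, -2.28053897e-03,
       -1.21781058e-04, -6.75739030e-04]), 'joint_efforts': array([-5.41889058e-04, -4.42054796e+01, -1.78323609e+01, -2.73524774e-04,
        9.46282380e-04,  3.96142511e-06]), 'position': array([0.16053287, 0.60399532, 0.24232345]), 'tool_rot': array([-3.14158580e+00,  1.48191971e-05,  2.88178504e+00]), 'contact_force': array([ 0.3599626 ,  0.07861886, -0.10203848]), 'wrist_torque': array([-0.04070473, -0.01683213,  0.02065255]), 'grip_force': 0.0, 'width': 1.00148121033081}
```

Run:
```python
from h import *
rr,cc=np.mgrid[0:400,0:640]; rr=rr.ravel();cc=cc.ravel()
for n in('top','side'):
    d=np.load(f'{n}0.npy'); P=pts(n,rr,cc,d)
    x,y,z=P.T; roi=(x>.46)&(x<.645)&(y>-.23)&(y<.25)
    pl=P[roi&(z>.005)&(z<.02)]; r=cv2.minAreaRect(pl[:,:2].astype(np.float32)*1000);print(n,'plate',r)
    up=P[roi&(z>.07)&(z<.085)&(y>-.15)&(y<.05)];print('shaft fit',np.polyfit(up[:,1],up[:,0],1),len(up))
    hd=P[roi&(z>.1)&(z<.14)&(y<.06)&(y>-.15)];print('head',len(hd),np.median(hd,0),hd.min(0),hd.max(0))
    if len(hd)>5: print(cv2.minAreaRect(hd[:,:2].astype(np.float32)*1000))
    co=P[roi&(z>.079)&(z<.098)&(abs(x-.542)<.03)&(y<.1)&(y>-.145)];print('collar/sleeve y hist',np.histogram(co[:,1],bins=np.arange(-.145,.105,.01)))
a=cv2.imread('pics/top0.png')[120:300,200:460];b=cv2.imread('pics/side0.png')[130:310,210:470]
cv2.imwrite('pics/c.png',np.vstack([cv2.resize(a,None,fx=1.6,fy=1.6,interpolation=2),cv2.resize(b,None,fx=1.6,fy=1.6,interpolation=2)]))
```

```text
top plate ((553.100830078125, 8.916061401367188), (476.74993896484375, 183.78152465820312), 89.78205871582031)
shaft fit [0.22435011 0.55323796] 389
head 53 [ 0.54072267 -0.05430112  0.12683191] [ 0.53617096 -0.06810866  0.10163007] [ 0.54836767 -0.04065536  0.13278461]
((542.6420288085938, -54.484031677246094), (28.02897071838379, 10.70352840423584), 84.60393524169922)
collar/sleeve y hist (array([ 2,  2,  3,  5,  5,  6,  4,  4, 14, 21,  4,  5,  3,  5,  4,  6,  3,
        4,  5, 15, 31, 32, 29, 24]), array([-0.145, -0.135, -0.125, -0.115, -0.105, -0.095, -0.085, -0.075,
       -0.065, -0.055, -0.045, -0.035, -0.025, -0.015, -0.005,  0.005,
        0.015,  0.025,  0.035,  0.045,  0.055,  0.065,  0.075,  0.085,
        0.095]))
side plate ((552.6400146484375, 10.166778564453125), (450.0684509277344, 184.3205108642578), 89.92475128173828)
shaft fit [0.22579913 0.55720681] 385
head 76 [ 0.54224733 -0.06247085  0.12594312] [ 0.53752146 -0.07445824  0.10115925] [ 0.55073523 -0.04371586  0.13058116]
((544.1637573242188, -59.1661376953125), (31.085952758789062, 11.436341285705566), 73.0390853881836)
collar/sleeve y hist (array([ 1,  5,  5,  4,  6,  4,  5, 22, 60, 17,  0,  0,  1,  0,  1,  3,  1,
        3,  3, 40, 23, 18, 19, 16]), array([-0.145, -0.135, -0.125, -0.115, -0.105, -0.095, -0.085, -0.075,
       -0.065, -0.055, -0.045, -0.035, -0.025, -0.015, -0.005,  0.005,
        0.015,  0.025,  0.035,  0.045,  0.055,  0.065,  0.075,  0.085,
        0.095]))
```

View pics/c.png

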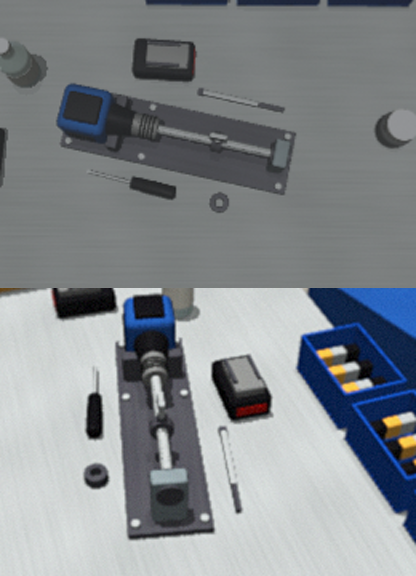

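View pics/side0.png

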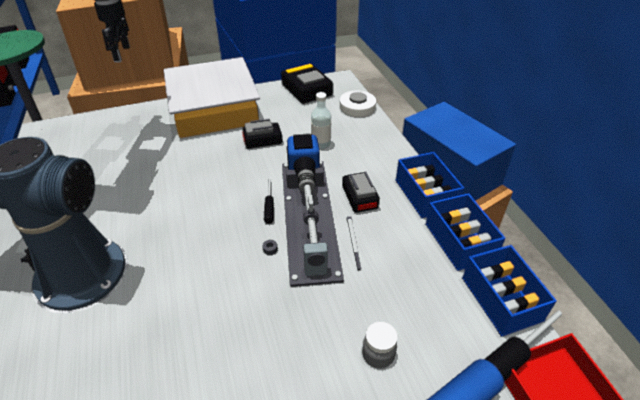

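Run:
```python
from h import *
for n in('top','side'):
    d=np.load(f'{n}0.npy'); bot.grab_frame(n)
    m=bot.trace('stand',n)[0]['mask'].astype(np.uint8)|0
    s=bot.trace('shaft',n)[0]['mask'].astype(np.uint8) if n=='top' else 0*m
    m=cv2.morphologyEx(m,cv2.MORPH_CLOSE,np.ones((9,9),np.uint8))
    P=pts(n,*np.nonzero(m),d); x,y,z=P.T
    pl=P[(z>.006)&(z<.018)&(x>.45)&(x<.66)]; hull=cv2.minAreaRect(pl[:,:2].astype(np.float32)*1000);print(n,'plate',hull)
    sh=P[(z>.068)&(z<.083)&(y>-.13)&(y<.03)]
    l=cv2.fitLine(sh[:,:2].astype(np.float32)*1000,cv2.DIST_HUBER,0,.5,.5).ravel();th=np.degrees(np.arctan2(l[0],l[1]));print('shaft',l,th,len(sh))
    u=l[:2]/1000*np.sign(l[1])*1000; 
    hd=P[(z>.118)&(y<.02)]; 
    if len(hd): print('head',hd.mean(0),np.degrees(np.arctan(np.polyfit(hd[:,1],hd[:,0],1)[0])),len(hd))
    c=np.array(hull[0])/1000; yy=(P[:,:2]-c)@u; off=(P[:,:2]-c)@np.array([u[1],-u[0]])
    print('u',u); q=(abs(off)<.02)&(z>.083)
    print(np.c_[np.histogram(yy[q],bins=np.arange(-.2,.11,.005))].T if 0 else [(round(a,3),int(k)) for k,a in zip(*np.histogram(yy[q],bins=np.arange(-.2,.11,.005))) if k])
```

```text
top plate ((557.5902099609375, 14.657440185546875), (429.3353271484375, 120.86486053466797), 78.03955078125)
shaft [ 2.1330573e-01  9.7698551e-01  5.4146143e+02 -4.9396332e+01] 12.316146 297
head [ 0.54213174 -0.05406383  0.12736113] 9.079440236619885 42
u [0.21330573 0.9769856 ]
[(np.float64(-0.2), 17), (np.float64(-0.195), 25), (np.float64(-0.19), 25), (np.float64(-0.185), 27), (np.float64(-0.18), 23), (np.float64(-0.175), 28), (np.float64(-0.17), 11), (np.float64(-0.14), 1), (np.float64(-0.09), 1), (np.float64(-0.085), 9), (np.float64(-0.08), 14), (np.float64(-0.075), 16), (np.float64(-0.07), 13), (np.float64(-0.065), 15), (np.float64(-0.06), 6), (np.float64(-0.01), 1), (np.float64(0.025), 1), (np.float64(0.035), 10), (np.float64(0.04), 22), (np.float64(0.045), 21), (np.float64(0.05), 18), (np.float64(0.055), 22), (np.float64(0.06), 21), (np.float64(0.065), 22), (np.float64(0.07), 18), (np.float64(0.075), 19), (np.float64(0.08), 22), (np.float64(0.085), 25), (np.float64(0.09), 23), (np.float64(0.095), 23), (np.float64(0.1), 24)]
side plate ((558.9814453125, 11.69512939453125), (43
[... 220 characters left out ...]
21453 ]
[(np.float64(-0.2), 62), (np.float64(-0.195), 45), (np.float64(-0.19), 35), (np.float64(-0.185), 30), (np.float64(-0.18), 30), (np.float64(-0.175), 13), (np.float64(-0.17), 2), (np.float64(-0.09), 4), (np.float64(-0.085), 14), (np.float64(-0.08), 6), (np.float64(-0.075), 6), (np.float64(-0.07), 11), (np.float64(-0.065), 13), (np.float64(-0.06), 3), (np.float64(0.035), 22), (np.float64(0.04), 26), (np.float64(0.045), 20), (np.float64(0.05), 17), (np.float64(0.055), 13), (np.float64(0.06), 17), (np.float64(0.065), 20), (np.float64(0.07), 11), (np.float64(0.075), 18), (np.float64(0.08), 20), (np.float64(0.085), 21), (np.float64(0.09), 24), (np.float64(0.095), 21), (np.float64(0.1), 25)]
```

```bash
cat >> h.py <<'E'
C=np.array([.558,.0135]); TH=np.radians(-12.); U=np.array([-np.sin(TH),np.cos(TH)]); V=np.array([U[1],-U[0]])
def st(t=''):
    o=bot.observe(); f=o['contact_force']; p=o['position']-np.r_[C,0]
    print(t,'t%.1f s=%.4f off=%.4f z=%.4f yaw=%.3f | Fs=%.2f Fv=%.2f Fz=%.2f Tz=%.3f w=%.3f g=%.1f'%(o['clock'],p[:2]@U,p[:2]@V,p[2],o['tool_rot'][2],f[:2]@U,f[:2]@V,f[2],o['wrist_torque'][2],o['width'],o['grip_force']))
    return o
def pos(s,z,off=0): return [*(C+s*U+off*V),z]
E
python3 - <<'E'
from h import *
for y0 in(78,-102):
  for dy in(0,.6,1.2):
    for s in (-.0725,.036):
      y=np.radians(y0)+dy; y=(y+np.pi)%(2*np.pi)-np.pi
      q=bot.inverse_kinematics(pos(s,.112),[np.pi,0,y]); print(y0,dy,s,None if q is None else np.round(q,2))
E
```

```text
78 0 -0.0725 [-0.31  0.61  1.74 -0.    0.79 -0.1 ]
78 0 0.036 [-0.11  0.63  1.69 -0.    0.82  0.1 ]
78 0.6 -0.0725 [-0.31  0.61  1.74  0.    0.79 -0.7 ]
78 0.6 0.036 [-0.11  0.63  1.69 -0.    0.82 -0.5 ]
78 1.2 -0.0725 [-0.31  0.61  1.74  0.    0.79 -1.3 ]
78 1.2 0.036 [-0.11  0.63  1.69  0.    0.82 -1.1 ]
-102 0 -0.0725 None
-102 0 0.036 None
-102 0.6 -0.0725 [-0.31  0.61  1.74 -0.    0.79  2.44]
-102 0.6 0.036 [-0.11  0.63  1.69 -0.    0.82  2.64]
-102 1.2 -0.0725 [-0.31  0.61  1.74 -0.    0.79  1.84]
-102 1.2 0.036 [-0.11  0.63  1.69 -0.    0.82  2.04]
```

Run:
```python
from h import *
Y=np.radians(78)+.04
bot.goto(pos(-.0725,.21),[np.pi,0,Y]); bot.gripper_to(.45,25); st('above')
im,d=bot.grab_frame('side'); cv2.imwrite('pics/ab.png',cv2.resize(im[150:310,230:430,::-1],None,fx=3,fy=3,interpolation=2))
bot.move_l(pos(-.0725,.112),feed=.1); st('down')
bot.gripper_to(0,25); bot.wait(.2); st('closed')
im,d=bot.grab_frame('side'); cv2.imwrite('pics/cl.png',cv2.resize(im[150:310,230:430,::-1],None,fx=3,fy=3,interpolation=2))
```

```text
above t4.1 s=-0.0724 off=-0.0000 z=0.2100 yaw=1.401 | Fs=0.05 Fv=-0.06 Fz=-0.19 Tz=0.048 w=0.452 g=0.0
down t5.3 s=-0.0725 off=0.0005 z=0.1125 yaw=1.401 | Fs=0.12 Fv=-0.66 Fz=0.21 Tz=-0.037 w=0.453 g=0.0
closed t5.8 s=-0.0725 off=0.0005 z=0.1126 yaw=1.401 | Fs=-0.23 Fv=-0.46 Fz=5.56 Tz=-0.111 w=0.100 g=31.0
```

View pics/cl.png

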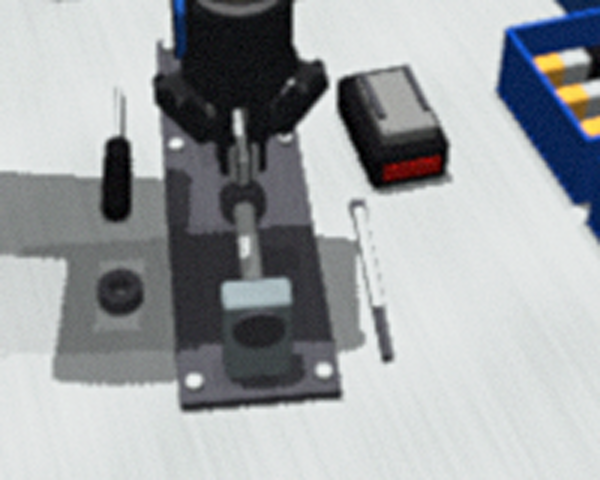

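The picture shows the head pinched between the fingers (crop about 245,145), with width matching 9 mm. Now loosening.

Run:
```python
from h import *
bot.gripper_to(0,50); st('grip')
Y=np.radians(78)+.04
for a in np.arange(.2,1.25,.2):
    bot.goto(pos(-.0725,.1125+.002*a),[np.pi,0,Y+a]); o=st('%.1f'%a)
bot.wait(.3); st()
```

```text
grip t6.1 s=-0.0725 off=0.0005 z=0.1127 yaw=1.401 | Fs=-0.25 Fv=-0.42 Fz=6.33 Tz=-0.058 w=0.095 g=53.6
0.2 t6.4 s=-0.0725 off=0.0007 z=0.1130 yaw=1.599 | Fs=1.14 Fv=1.95 Fz=1.28 Tz=0.189 w=0.091 g=52.9
0.4 t6.7 s=-0.0724 off=0.0009 z=0.1132 yaw=1.797 | Fs=1.07 Fv=4.18 Fz=-1.53 Tz=0.153 w=0.092 g=52.5
0.6 t7.0 s=-0.0725 off=0.0010 z=0.1136 yaw=1.996 | Fs=1.78 Fv=5.71 Fz=-3.57 Tz=0.108 w=0.095 g=52.1
0.8 t7.3 s=-0.0727 off=0.0012 z=0.1140 yaw=2.196 | Fs=0.90 Fv=5.76 Fz=-5.25 Tz=0.204 w=0.099 g=52.0
1.0 t7.6 s=-0.0727 off=0.0014 z=0.1144 yaw=2.396 | Fs=0.91 Fv=5.04 Fz=-4.12 Tz=0.093 w=0.092 g=52.0
1.2 t7.9 s=-0.0728 off=0.0015 z=0.1148 yaw=2.596 | Fs=0.83 Fv=5.73 Fz=-5.65 Tz=0.125 w=0.094 g=51.9
 t8.2 s=-0.0727 off=0.0015 z=0.1148 yaw=2.596 | Fs=1.30 Fv=5.07 Fz=-3.79 Tz=0.117 w=0.097 g=51.9
```

Run:
```python
from h import *
A=[np.pi,0,np.radians(78)+.04+1.2]; z=.1142
bot.move_l(pos(-.0725,z,.0025),A,feed=.02); st('ctr')
for s in (-.06,-.03,0,.012): bot.move_l(pos(s,z,.0025),A,feed=.04); st()
bot.wait(.3); st()
s=.012
while s<.045:
    s+=.002; bot.move_l(pos(s,z,.0025),A,feed=.02); bot.wait(.15); f=np.mean([bot.observe()['contact_force'][:2]@U for _ in range(5)]); st('%.3f F%.2f'%(s,f))
    if f<-5.0: break
```

```text
ctr t8.5 s=-0.0727 off=0.0019 z=0.1146 yaw=2.599 | Fs=-0.50 Fv=0.81 Fz=3.67 Tz=0.022 w=0.093 g=53.3
 t9.0 s=-0.0592 off=0.0020 z=0.1145 yaw=2.600 | Fs=0.07 Fv=-0.34 Fz=5.37 Tz=0.059 w=0.093 g=53.5
 t9.9 s=-0.0293 off=0.0020 z=0.1145 yaw=2.600 | Fs=1.24 Fv=-0.24 Fz=4.63 Tz=0.077 w=0.095 g=53.5
 t10.8 s=0.0006 off=0.0020 z=0.1145 yaw=2.600 | Fs=1.22 Fv=-0.62 Fz=5.42 Tz=0.034 w=0.096 g=53.5
 t11.2 s=0.0127 off=0.0020 z=0.1146 yaw=2.600 | Fs=0.88 Fv=0.75 Fz=6.10 Tz=0.034 w=0.096 g=53.5
 t11.5 s=0.0125 off=0.0020 z=0.1146 yaw=2.600 | Fs=1.38 Fv=-0.51 Fz=6.05 Tz=0.121 w=0.093 g=53.5
0.014 F0.07 t11.9 s=0.0143 off=0.0020 z=0.1146 yaw=2.600 | Fs=0.07 Fv=-0.67 Fz=4.91 Tz=0.059 w=0.097 g=53.6
0.016 F-0.86 t12.3 s=0.0162 off=0.0020 z=0.1146 yaw=2.600 | Fs=-0.86 Fv=0.25 Fz=6.24 Tz=0.095 w=0.095 g=53.6
0.018 F0.03 t12.7 s=0.0182 off=0.0020 z=0.1146 yaw=2.600 | Fs=0.03 Fv=-0.70 Fz=5.44 Tz=0.038 w=0.094 g=53.6
0.020 F0.78 t13.1 s=0.0202 off=0.0020 z=0.1146 yaw=2.600 | Fs=0.78 Fv=-0.81 Fz=4.61 Tz=0.062 w=0.093 g=53.6
0.022 F-0.11 t13.5 s=0.0222 off=0.0020 z=0.1145 yaw=2.600 | Fs=-0.11 Fv=0.27 Fz=5.17 Tz=0.050 w=0.091 g=53.6
0.024 F0.18 t13.9 s=0.0242 off=0.0020 z=0.1145 yaw=2.600 | Fs=0.18 Fv=0.95 Fz=5.58 Tz=0.018 w=0.092 g=53.6
0.026 F-0.15 t14.3 s=0.0262 off=0.0020 z=0.1146 yaw=2.600 | Fs=-0.15 Fv=0.41 Fz=5.95 Tz=-0.011 w=0.095 g=53.6
0.028 F-0.36 t14.7 s=0.0281 off=0.0020 z=0.1145 yaw=2.600 | Fs=-0.36 Fv=-0.73 Fz=5.75 Tz=0.059 w=0.094 g=53.6
0.030 F-0.81 t15.1 s=0.0296 off=0.0020 z=0.1145 yaw=2.601 | Fs=-0.81 Fv=-0.15 Fz=6.04 Tz=0.018 w=0.095 g=53.6
0.032 F-3.20 t15.5 s=0.0311 off=0.0020 z=0.1145 yaw=2.601 | Fs=-3.20 Fv=0.29 Fz=4.86 Tz=0.048 w=0.095 g=53.6
0.034 F-4.79 t15.9 s=0.0326 off=0.0020 z=0.1145 yaw=2.601 | Fs=-4.79 Fv=0.32 Fz=6.42 Tz=0.046 w=0.094 g=53.6
0.036 F-6.26 t16.3 s=0.0341 off=0.0020 z=0.1146 yaw=2.602 | Fs=-6.26 Fv=-1.32 Fz=5.53 Tz=0.073 w=0.097 g=53.7
```

```bash
cat >> h.py <<'E'
def avg(n=15):
    L=[]
    for _ in range(n): bot.wait(.04); L.append(bot.observe()['contact_force'][:2]@U)
    print('avgFs %.2f +- %.2f'%(np.mean(L),np.std(L)/n**.5))
E
python3 - <<'E'
from h import *
A=[np.pi,0,np.radians(78)+.04+1.2]; z=.1142
avg(); st()
bot.move_l(pos(.0372,z,.0025),A,feed=.02); avg(); st()
bot.move_l(pos(.0382,z,.0025),A,feed=.02); avg(); st()
E
```

```text
avgFs -6.25 +- 0.10
 t17.0 s=0.0341 off=0.0020 z=0.1145 yaw=2.602 | Fs=-6.58 Fv=0.17 Fz=5.72 Tz=0.064 w=0.093 g=53.7
avgFs -7.92 +- 0.11
 t17.8 s=0.0349 off=0.0021 z=0.1145 yaw=2.602 | Fs=-7.69 Fv=0.20 Fz=5.75 Tz=0.046 w=0.095 g=53.7
avgFs -8.92 +- 0.08
 t18.7 s=0.0355 off=0.0020 z=0.1146 yaw=2.602 | Fs=-9.37 Fv=1.12 Fz=6.39 Tz=0.045 w=0.094 g=53.7
```

Run:
```python
from h import *
Y=np.radians(78)+.04
for a in np.arange(1.0,-.01,-.2):
    bot.goto(pos(.0386,.1118+.002*a,.0025),[np.pi,0,Y+a]); st('%.2f'%a); 
avg()
for a in (-.04,-.08,-.12,-.16):
    bot.goto(pos(.0386,.1118,.0025),[np.pi,0,Y+a]); bot.wait(.15); o=st('%.2f'%a)
    if o['wrist_torque'][2]<-.8: break
avg()
```

```text
1.00 t19.0 s=0.0356 off=0.0019 z=0.1141 yaw=2.401 | Fs=-9.44 Fv=-0.07 Fz=6.47 Tz=-0.162 w=0.093 g=53.8
0.80 t19.3 s=0.0355 off=0.0018 z=0.1137 yaw=2.201 | Fs=-10.13 Fv=0.51 Fz=7.50 Tz=-0.173 w=0.093 g=53.8
0.60 t19.6 s=0.0353 off=0.0015 z=0.1134 yaw=2.002 | Fs=-10.28 Fv=-1.45 Fz=6.90 Tz=-0.177 w=0.096 g=53.9
0.40 t19.9 s=0.0352 off=0.0013 z=0.1131 yaw=1.802 | Fs=-11.49 Fv=-2.04 Fz=9.42 Tz=-0.100 w=0.097 g=54.1
0.20 t20.3 s=0.0351 off=0.0011 z=0.1128 yaw=1.602 | Fs=-11.78 Fv=-1.87 Fz=9.45 Tz=-0.153 w=0.095 g=54.3
0.00 t20.6 s=0.0350 off=0.0008 z=0.1126 yaw=1.402 | Fs=-11.73 Fv=-2.31 Fz=10.76 Tz=-0.057 w=0.090 g=54.5
avgFs -12.00 +- 0.07
-0.04 t21.6 s=0.0350 off=0.0007 z=0.1126 yaw=1.363 | Fs=-12.10 Fv=-3.44 Fz=11.68 Tz=0.154 w=0.094 g=54.4
-0.08 t22.0 s=0.0351 off=0.0007 z=0.1126 yaw=1.326 | Fs=-11.19 Fv=-2.52 Fz=11.75 Tz=0.657 w=0.096 g=54.7
-0.12 t22.4 s=0.0351 off=0.0007 z=0.1126 yaw=1.288 | Fs=-10.72 Fv=-2.37 Fz=10.84 Tz=1.003 w=0.094 g=58.6
-0.16 t22.8 s=0.0352 off=0.0007 z=0.1126 yaw=1.250 | Fs=-10.20 Fv=-3.19 Fz=12.15 Tz=1.391 w=0.098 g=68.6
avgFs -10.82 +- 0.10
```

Run:
```python
from h import *
Y=np.radians(78)+.04
bot.goto(pos(.0386,.1110,.0010),[np.pi,0,Y-.06]); st('untwist')
for s in(.0376,.0366,.0356,.0352): bot.move_l(pos(s,.1110,.0010),[np.pi,0,Y-.06],feed=.01); bot.wait(.1); st('%.4f'%s)
avg()
```

```text
untwist t23.7 s=0.0351 off=0.0005 z=0.1125 yaw=1.345 | Fs=-12.27 Fv=-2.26 Fz=14.88 Tz=0.309 w=0.092 g=54.9
0.0376 t24.0 s=0.0349 off=0.0006 z=0.1126 yaw=1.344 | Fs=-9.18 Fv=-2.09 Fz=13.71 Tz=0.277 w=0.090 g=54.9
0.0366 t24.4 s=0.0347 off=0.0006 z=0.1125 yaw=1.343 | Fs=-6.51 Fv=-2.24 Fz=13.37 Tz=0.335 w=0.092 g=54.8
0.0356 t24.7 s=0.0345 off=0.0006 z=0.1126 yaw=1.343 | Fs=-3.88 Fv=-3.18 Fz=13.30 Tz=0.338 w=0.096 g=54.8
0.0352 t25.1 s=0.0345 off=0.0005 z=0.1125 yaw=1.343 | Fs=-2.99 Fv=-2.45 Fz=13.46 Tz=0.412 w=0.098 g=54.8
avgFs -3.10 +- 0.15
```

Run:
```python
from h import *
Y=np.radians(78)+.04
bot.move_l(pos(.0342,.1130,.0003),[np.pi,0,Y-.06],feed=.01); st('eased')
bot.gripper_to(.4,50); st('open')
p=bot.observe()['position']; bot.move_l([p[0],p[1],.21],feed=.1); st('up')
bot.goto([.35,.35,.3],[np.pi,0,1.4]); st('away')
ims=[]
for n in('top','side'):
    im,d=bot.grab_frame(n); P=pts(n,*[a.ravel() for a in np.mgrid[0:400,0:640]],d)
    e=P[:,:2]-C; s=e@U; off=e@V; z=P[:,2]
    h=P[(z>.115)&(abs(off)<.03)&(s>0)&(s<.06)]; hs=(h[:,:2]-C)@U; hv=(h[:,:2]-C)@V
    print(n,len(h),'head s',hs.min(),hs.max(),'yaw rel',np.polyfit(hs,hv,1)[0])
    ims.append(cv2.resize(im[110:290,200:440,::-1],(600,450),interpolation=2)[::1])
cv2.imwrite('pics/fin.png',cv2.resize(np.hstack(ims),(800,300)))
```

```text
eased t26.1 s=0.0343 off=0.0004 z=0.1127 yaw=1.342 | Fs=0.54 Fv=1.31 Fz=-0.80 Tz=0.390 w=0.094 g=52.7
open t26.4 s=0.0341 off=-0.0004 z=0.1127 yaw=1.341 | Fs=0.48 Fv=-0.77 Fz=-0.18 Tz=-0.035 w=0.400 g=0.0
up t27.6 s=0.0341 off=-0.0009 z=0.2094 yaw=1.341 | Fs=-0.18 Fv=-1.17 Fz=0.60 Tz=-0.002 w=0.400 g=0.0
away t29.0 s=0.2856 off=-0.2726 z=0.2997 yaw=1.399 | Fs=-0.24 Fv=-0.56 Fz=0.11 Tz=-0.005 w=0.401 g=0.0
top 44 head s 0.022220686165285795 0.0509805555917637 yaw rel 3.35612358758998e-05
side 44 head s 0.01912780159972702 0.04829090823189134 yaw rel 0.02943570406303617
```

View pics/fin.png

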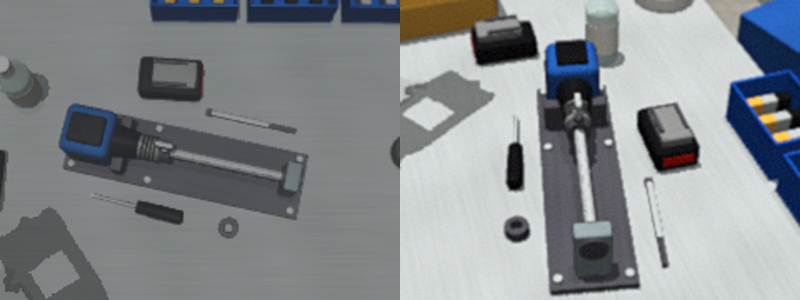

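```bash
python3 -c "
from station import bot
print(bot.job_done())"
```

```text
the job is handed in; nothing more can be done
None
```

I loosened the thumb screw, slid the collar against the sleeve, tightened the screw to its stop and handed the job in; the push is about 8 N, estimated from wrist force and position. The collar held when I backed off and let go, the final pictures show nothing else moved, and no verdict came back.

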